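# Undo the swing bolt of the blue-lidded sample canister

### The arm

A 6-joint arm with a two-finger parallel gripper is mounted at the origin on the work surface. World frame = base frame: x ahead of the robot, y to its left, z up, the work surface at z = 0. Lengths are in m, angles in rad, forces in N, time in s.
With the tool pointing down it reaches from about 0.425 to 0.95 m from the base axis. Payload 3.5 kg.
Tool frame: the origin (TCP) lies at the very end of the fingers, on their centre line; the grasp point (between the pads) lies 19 mm behind it; z points along the fingers, y is the line along which they close (so a half turn about z gives the same grasp; the last joint's range is limited). The gripper opens to 85 mm and grips with 20 to 120 N. Pads are 22 mm wide; open, the fingers measure 114 mm over their backs; the gripper's body (76 mm by 85 mm) begins 54 mm behind the grasp point. The pads swing forward as they close: fully open they stand 13 mm farther back than shut.
Start: joints at [-1.311, 0.286, 1.577, -0, 1.279, -0.15], TCP at [0.269, -0.619, 0.231] pointing down, gripper open.
Joint ranges: [-2.77, 2.77], [-0.9, 2.22], [0.21, 2.48], [-1.53, 4.67], [0.24, 2.81], [-2.84, 2.84]. Speed limits (rad/s): [2.79, 2.79, 3.14, 3.14, 3.14, 3.14].

### API

Orientations are given as a unit quaternion [x, y, z, w].
In Python, from plant import ctrl, cam, workorder gives the robot as it stands (ctrl), with the cameras (cam) and the job (workorder).
- The arm moves only by the tool shift_gripper, called after "Call:" as name(argument=value, ...) on one line, values as JSON. Schema: {"type":"object","properties":{"deltas":{"type":"array","items":{"type":"array","items":{"type":"array","items":{"type":"number"},"minItems":7,"maxItems":7},"minItems":1,"maxItems":10},"minItems":1,"maxItems":1},"clamp_n":{"type":"number"},"only":{"type":"string"},"quiet":{"type":"boolean"},"lines":{"type":"string"}},"required":["deltas"],"additionalProperties":false}. deltas is a list that holds a single list of rows (three levels of brackets), with 1 to 10 rows, each of 7 numbers: dx, dy, dz in shares of 0.5 m (1.0 is 0.5 m), then a rotation vector rx, ry, rz in normalised numbers (1 is 4 rad), then the opening from 0.0 (shut) to 1.0 (fully open); each row is the pose to reach, as a shift and turn from the pose commanded when the call began, along the tool's axes at that moment; what a row does not reach only later rows make up. A row lasts 1/8 s, in which the tool goes at most 0.0625 m and 0.188 rad, less where a joint would pass 70% of its speed; a pose out of reach is approached as far as the arm can. The fingers move at their own pace and stop on an object; clamp_n is the grip in N (left out, the last holds). Time passes only in rows, so rows that do not move let the fingers close. The tool returns the time, the measured TCP pose, the force, the opening and the grip force at its end. only (a regular expression) keeps the lines of the reply that match it, lines (a string "A,B") keeps lines A to B, and quiet returns only ok. A shift or turn number past 1, either way, is cut back to 1. Input that does not fit is refused with a message, and nothing moves.
- ctrl.get_state(): the state, without advancing time (a new reading comes with each control period).
- cam.read_camera(name): name is "side" or "top"; returns a dict with "pixels" (400x640x3 uint8, red, green, blue), "camera_matrix" (3x3 intrinsics, pixels), "dist_coeffs" ([k1, k2, p1, p2, k3] as OpenCV has them; the pictures are not rectified), "xyz" and "orientation" of the camera in the world. Camera axes: x right, y down, z forward; pixel columns grow to the right and rows downward; lengths in m; the calibration is good to about 2 mm. A picture is of the moment at which its call begins. There is no depth.
- workorder.sign_off(): hands the job in; it is judged then, once.
The state is a dict: "time": time; "qpos": joint angles; "dq": joint speeds; "joint_efforts": joint torques, N m; "eef_pos": TCP position; "tcp_rot": TCP orientation; "contact_force": force on the tool from outside, world axes, zero at the start; "wrist_torque": the same for the moment, N m; "opening": opening from 0.0 (shut) to 1.0 (fully open); "finger_force": force on a finger pad.
Only numpy, scipy, OpenCV 4.12 (cv2) and the standard library are available. Lean on these libraries where they do the work, as an engineer would, in place of code of your own. Each camera call takes 0.05 s, during which the arm holds its last target. There are 200 camera calls.

### The job

Get the blue-lidded sample canister ready for opening: loosen its wing nut by turning it anticlockwise as far as it goes, then swing its hinged bolt out of the slotted lug and all the way down, leaving it lying outwards. Leave the wing nut and bolt of the red-lidded canister as they are.

Things in the scene. Friction and masses are not known exactly. Their poses are not given: they have to be found in the camera images.
- blue_can: Fixed steel sample canister with a blue lid, 120 mm wide; lid and lug tops 104 mm above the table. Origin: centre of its underside; z up, x towards its swing bolt. The blue lug there has a 10 mm slot open outwards with a 3 mm lip at its mouth that keeps a tight nut in. The bolt's axis is at x = 72 mm, y = 0. Nothing else on the lid but a 7 mm high cap on the half away from the bolt.
- blue_nut (a joint): Steel wing nut, rad: 0 tight, plus = anticlockwise from above, stop 1.4; starts below 0.15. Rises 5 mm per rad, clears the lip from 1.1; 0.05 N m, stays put. Tight, its underside is 104 mm up. Hub 20 mm wide, 12 high; above it a flat wing 50 long, 10 thick, from 12 to 36 mm over the underside. Tight, the wing lies 10 deg anticlockwise of the can's x axis; at 1.4 along its y. It never comes off.
- blue_bolt (a joint): 8 mm bolt of the blue canister, hinged at its foot on a pin along the canister's y, 30 mm above the table. Rad: 0 upright in the slot, positive swings the nut out along the canister's x and down; stop at 1.5, nearly level. Free: pushed out past about 0.3 it falls slowly to the stop by itself, if nothing is in its way. Cannot leave the slot while the nut is tight.
- red_wings (a point): Centre of the wing of the wing nut on the other canister, which is the same but with a red lid; on the nut's axis, 22 mm above the nut's underside. To be left alone.

How it is judged:
On the way, in this order (a step that is already met when the one before it is completed fails the run):
1. the blue canister's wing nut is loosened while its bolt still stands in the slot (value of joint blue_nut above 1 rad and value of joint blue_bolt below 0.25 rad), for 0.1 s.
2. its bolt is swung out of the lug and down (value of joint blue_bolt above 1.2 rad), for 0.2 s.
At the end, for the whole second after the job is handed in: The blue canister's wing nut is still loosened (over 0.9 rad from tight) and its bolt lies swung out and down (over 1.2 rad from upright), at rest (value of joint blue_nut above 0.9 rad and value of joint blue_bolt above 1.2 rad and velocity of joint blue_bolt between -0.2 and 0.2 rad/s); the robot touches nothing.
It fails at once if the red canister's wing nut or bolt is moved (by more than 4 mm) (distance of red_wings from where it was at the start of the episode above 0.004 m).
It also fails if it takes over 40 s, if anything falls off the work surface, if the arm or the gripper's body presses on something with over 40 N, if the wrist force passes 120 N, or if a joint passes its speed limit or range.

## Working session

There is one attempt and no reset: what is moved stays moved. The work goes in short steps, Python scripts to look and compute and a tool call to move; the robot and the scene stay as the last step left them, time stands still between calls to the robot, and variables do not carry over. Pictures are saved under pics/ and viewed, at most 10 in all, crops included, and the job is handed in when it is done.

```bash
mkdir -p pics; ls; python3 - <<'E'
from plant import ctrl, cam, workorder
import cv2,numpy as np
for n in("top","side"):
    c=cam.read_camera(n);cv2.imwrite(f"pics/{n}0.png",c["pixels"][:,:,::-1])
    print(n,np.array(c["camera_matrix"]).tolist(),c["dist_coeffs"],c["xyz"],c["orientation"])
s=ctrl.get_state();print(s["time"],s["eef_pos"],s["tcp_rot"],s["opening"])
E
```

```text
pics
plant.py
top [[396.08410030398414, 0.0, 320.2658383953851], [0.0, 396.08410030398414, 205.00402393959874], [0.0, 0.0, 1.0]] [-0.00200357  0.          0.          0.          0.        ] [ 0.43669916 -0.00654281  0.8090277 ] [ 0.71122598 -0.70192263  0.01813355 -0.03366593]
side [[398.93609188579336, 0.0, 320.6352320779914], [0.0, 398.93609188579336, 205.83126996351066], [0.0, 0.0, 1.0]] [-0.04588305  0.          0.          0.          0.        ] [0.27177527 0.57923783 0.61365424] [-0.15662926  0.89464421 -0.41147803  0.0759266 ]
0.1 [ 0.26879723 -0.61851086  0.23004859] [ 9.79084285e-01  2.03452154e-01 -5.86437206e-05 -1.08671088e-03] 0.9991969971401347
```

View pics/top0.png

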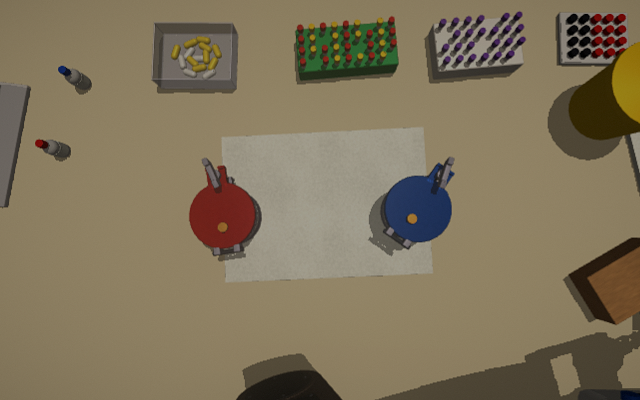

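View pics/side0.png

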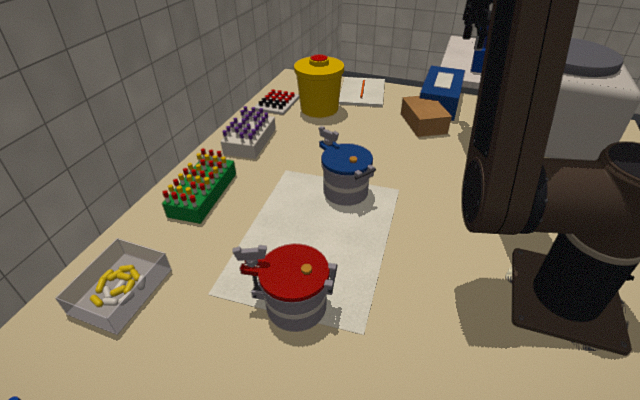

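Top view (image up = world +x): blue lid at about (418,209) with its wing near (443,174), and the red can at (223,215). In the side view the blue lid is at (347,160). Next I'll enlarge crops.

```bash
python3 - <<'E'
import cv2,numpy as np
a=cv2.imread("pics/top0.png")[145:255,370:480];b=cv2.imread("pics/side0.png")[115:215,300:400]
o=np.hstack([cv2.resize(a,(400,400),interpolation=cv2.INTER_CUBIC),cv2.resize(b,(400,400),interpolation=cv2.INTER_CUBIC)])
cv2.imwrite("pics/crop0.png",cv2.convertScaleAbs(o,alpha=1.5))
E
```

```text
(no output)
```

View pics/crop0.png

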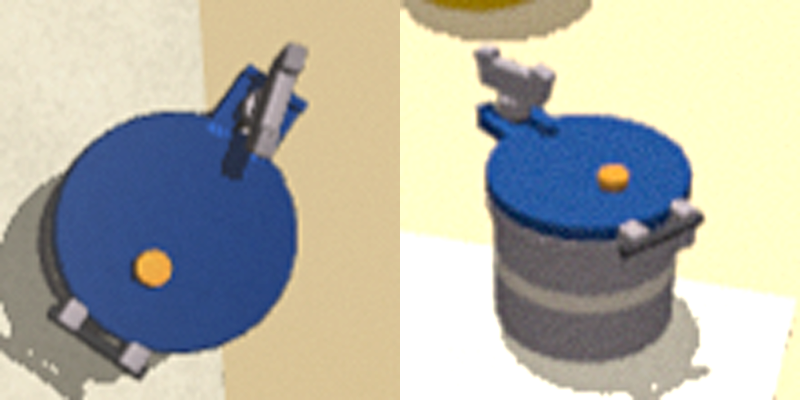

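Crop: lid centre is at top px (418.4,208.8) and side px (347.2,158). Lug mouth corners are at top px (440.1,163.7) and (453.3,173.3), and the wing runs from (450.8,157.8) to (442.7,186.8).

```bash
cat > h.py <<'E'
from plant import ctrl, cam, workorder
import cv2,numpy as np
from scipy.spatial.transform import Rotation as R
def ray(c,p,z):
    K=np.array(c["camera_matrix"]);u=cv2.undistortPoints(np.array([[p]],float),K,np.array(c["dist_coeffs"]))[0,0]
    d=R.from_quat(c["orientation"]).apply([*u,1]);o=np.array(c["xyz"]);return o+d*(z-o[2])/d[2]
def proj(c,P):
    r=R.from_quat(c["orientation"]).inv();t=-r.apply(c["xyz"])
    return cv2.projectPoints(np.array(P,float).reshape(-1,3),r.as_rotvec(),t,np.array(c["camera_matrix"]),np.array(c["dist_coeffs"]))[0][:,0]
E
python3 - <<'E'
from h import *
t=cam.read_camera("top");s=cam.read_camera("side")
T=lambda x,y:(370+x*.275,145+y*.275)
S=lambda x,y:(300+(x-400)*.25,115+y*.25)
lc=ray(t,T(176,232),.104);print("lid",lc,ray(s,S(589,172),.104))
for n,p,z in(("lugA",T(255,68),.104),("lugB",T(305,103),.104),("hinge",T(102,335),.1),("cap",T(153,266),.111)):
    q=ray(t,p,z);d=q-lc;print(n,q,np.degrees(np.arctan2(d[1],d[0])),np.hypot(*d[:2]))
w1=ray(t,T(295,48),.140);w2=ray(t,T(265,152),.14);d=w1-w2
print("wing",(w1+w2)/2,np.degrees(np.arctan2(d[1],d[0])),np.hypot(*d[:2]))
print("wing side", (ray(s,S(485,53),.14)+ray(s,S(545,72),.14))/2)
E
```

```text
lid [ 0.48375817 -0.16496318  0.104     ] [ 0.47975695 -0.15806003  0.104     ]
lugA [ 0.56503832 -0.20394774  0.104     ] -25.623868251039305 0.0901457589221515
lugB [ 0.54794253 -0.22817807  0.104     ] -44.56400653584322 0.09008747970822109
hinge [ 0.43312101 -0.12966448  0.1       ] 145.12000131171868 0.06172617740615181
cap [ 0.46671127 -0.15227915  0.111     ] 143.34830148848354 0.021248086111075513
wing [ 0.54360735 -0.20533223  0.14      ] -16.313432470237814 0.05105843701033854
wing side [ 0.54012374 -0.20178296  0.14      ]
```

The rows are not in the units I measure in: shifts go in shares of 0.5 m and turns go in shares of 4 rad. I convert before sending: 0.4155 m is 0.831, 0.41 m is 0.82, 0.71 rad is 0.1775.

Call:
shift_gripper(deltas=[[[0.12,-0.08,0,0,0,0.025,1],[0.22,-0.14,0,0,0,0.05,1],[0.32,-0.2,0,0,0,0.075,1],[0.42,-0.27,0,0,0,0.1,1],[0.52,-0.34,0,0,0,0.125,1],[0.62,-0.4,0,0,0,0.15,1],[0.72,-0.47,0,0,0,0.175,1],[0.82,-0.54,0,0,0,0.1775,1],[0.831,-0.5414,0,0,0,0.1775,1],[0.831,-0.5414,0,0,0,0.1775,1]]], clamp_n=30)

```text
time: 1.45
eef_pos: [0.5422, -0.2051, 0.2311]
tcp_rot: [0.989, -0.149, -0.0, 0.0]
contact_force: [-0.4, -0.6, 0.9]
opening: 0.998
finger_force: 0.0
```

```bash
python3 - <<'E'
from h import *
s=ctrl.get_state();r=R.from_quat(s["tcp_rot"]);p=s["eef_pos"]
print(s["qpos"],r.as_matrix().round(3))
print("to go (tool)",r.inv().apply(np.array([.5425,-.2045,.120])-p))
c=cam.read_camera("side");cv2.imwrite("pics/s1.png",cv2.resize(c["pixels"][60:210,240:440,::-1],(800,600),interpolation=cv2.INTER_CUBIC))
print(proj(c,[p,[.542,-.2045,.141]]))
E
```

```text
[-5.36338851e-01  7.85082089e-02  1.81581702e+00 -5.78829044e-04
  1.24761711e+00  1.33356543e+00] [[ 0.956 -0.294 -0.001]
 [-0.294 -0.956 -0.   ]
 [-0.     0.    -1.   ]]
to go (tool) [ 0.00012816 -0.00071592  0.11109794]
[[328.51254095  93.51164246]
 [328.30849329 129.54434271]]
```

View pics/s1.png

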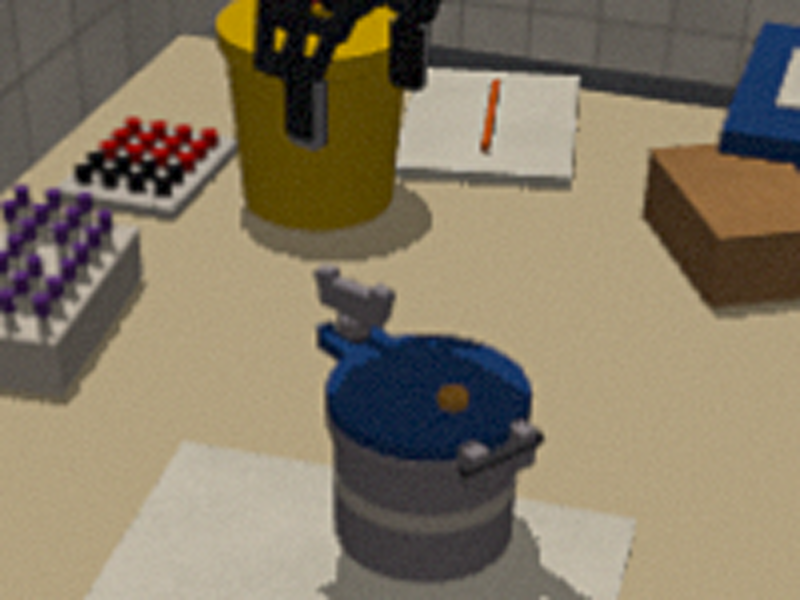

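The open fingers hang over the wing. The wing is at px (328.5,132), against a predicted (328.3,129.5), so the estimate holds. Descend and grip.

In the tool's units: 0.11 m is 0.22, 0.08 m is 0.16.

Call:
shift_gripper(deltas=[[[0,0,0.08,0,0,0,1],[0,0,0.16,0,0,0,1],[0,0,0.22,0,0,0,1],[0,0,0.22,0,0,0,1],[0,0,0.22,0,0,0,0.1],[0,0,0.22,0,0,0,0],[0,0,0.22,0,0,0,0],[0,0,0.22,0,0,0,0],[0,0,0.22,0,0,0,0],[0,0,0.22,0,0,0,0]]], clamp_n=30)

```text
time: 2.75
eef_pos: [0.5425, -0.206, 0.1222]
tcp_rot: [0.989, -0.149, 0.0, 0.001]
contact_force: [-0.3, -2.1, 3.9]
opening: 0.106
finger_force: 34.8
```

```bash
python3 - <<'E'
from h import *
for n,a in(("top",(slice(135,255),slice(360,520))),("side",(slice(60,180),slice(260,420)))):
    c=cam.read_camera(n);cv2.imwrite(f"pics/{n}2.png",cv2.resize(c["pixels"][a][:,:,::-1],(800,600),interpolation=cv2.INTER_CUBIC))
E
```

```text
(no output)
```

View pics/side2.png

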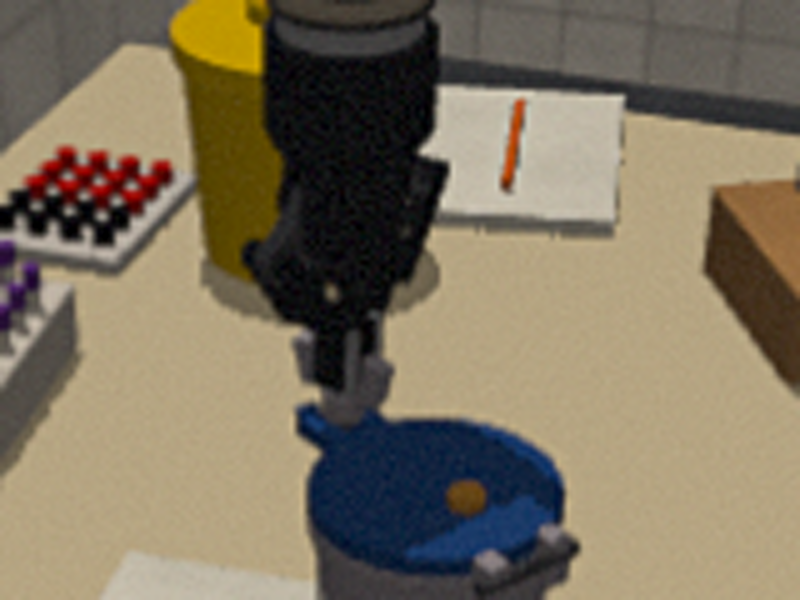

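The fingers hold the wing centrally at about px (329,135), with a 9 mm gap. Now turn it anticlockwise while rising with the thread.

In the tool's units: -0.0062 m is -0.0124, -0.0058 m is -0.0116, -1.24 rad is -0.31.

Call:
shift_gripper(deltas=[[[0,0,-0.0014,0,0,-0.0325,0],[0,0,-0.0026,0,0,-0.065,0],[0,0,-0.004,0,0,-0.0975,0],[0,0,-0.0052,0,0,-0.13,0],[0,0,-0.0066,0,0,-0.1625,0],[0,0,-0.0078,0,0,-0.195,0],[0,0,-0.0092,0,0,-0.2275,0],[0,0,-0.0104,0,0,-0.26,0],[0,0,-0.0116,0,0,-0.29,0],[0,0,-0.0124,0,0,-0.31,0]]], clamp_n=30)

```text
time: 4.1
eef_pos: [0.5437, -0.209, 0.1286]
tcp_rot: [0.891, 0.454, 0.0, 0.005]
contact_force: [1.2, -10.3, 0.2]
opening: 0.106
finger_force: 34.3
```

Call:
shift_gripper(deltas=[[[0,0,0,0,0,0,0],[0,0,0,0,0,0,0]]])

```text
time: 4.35
eef_pos: [0.5437, -0.2089, 0.1286]
tcp_rot: [0.891, 0.453, 0.0, 0.005]
contact_force: [1.5, -10.1, 0.0]
opening: 0.108
finger_force: 34.3
```

```bash
python3 -c "
from h import *
s=ctrl.get_state();print(s['wrist_torque'],s['qpos'],s['tcp_rot'])"
```

```text
[-1.79013054 -0.14835918  0.04798124] [-0.5388776   0.18683714  1.89448843 -0.00546212  1.0516124   0.09390312] [8.91397673e-01 4.53195115e-01 2.99022241e-04 4.92812382e-03]
```

In the tool's units: -0.05 m is -0.1, -0.03 m is -0.06.

Call:
shift_gripper(deltas=[[[0,0,0,0,0,0,0.6],[0,0,0,0,0,0,0.6],[0,0,0,0,0,0,0.6],[0,0,0,0,0,0,0.6],[0,0,-0.06,0,0,0,0.6],[0,0,-0.1,0,0,0,0.6],[0,-0.05,-0.1,0,0,0,0],[0,-0.1,-0.1,0,0,0,0],[0,-0.1,-0.1,0,0,0,0],[0,-0.1,-0.1,0,0,0,0]]], clamp_n=30)

```text
time: 5.6
eef_pos: [0.5025, -0.1761, 0.1781]
tcp_rot: [0.892, 0.453, 0.0, 0.001]
contact_force: [-0.3, -0.7, 0.8]
opening: 0.001
finger_force: 0.0
```

```bash
python3 - <<'E'
from h import *
o=[]
for n,a in(("top",(slice(135,255),slice(380,480))),("side",(slice(60,180),slice(280,380)))):
    c=cam.read_camera(n);o.append(cv2.resize(c["pixels"][a][:,:,::-1],(400,480),interpolation=cv2.INTER_CUBIC))
cv2.imwrite("pics/p3.png",np.hstack(o))
E
```

```text
(no output)
```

View pics/p3.png

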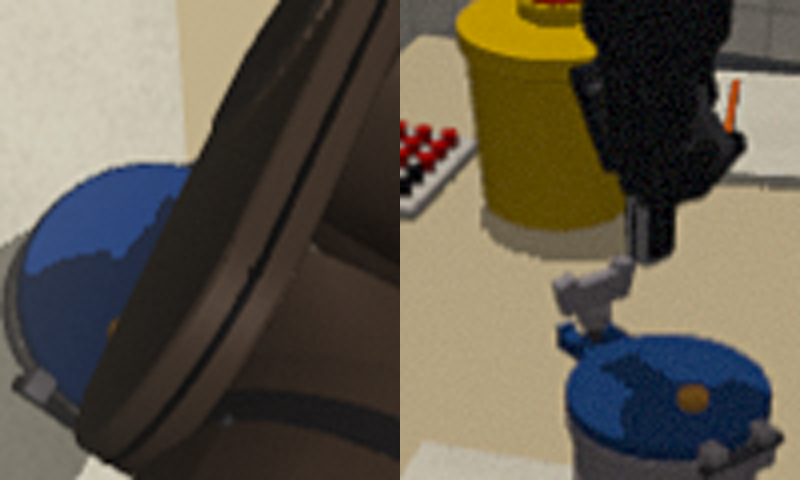

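In the side view the wing at about px (329,132) now lies across the can's x axis, risen and still upright. The shut fingers are inward of it. Lower them and push outward.

In the tool's units: 0.08 m is 0.16, 0.07 m is 0.14.

Call:
shift_gripper(deltas=[[[0,0,0.05,0,0,0,0],[0,0,0.096,0,0,0,0],[0,0.02,0.096,0,0,0,0],[0,0.04,0.096,0,0,0,0],[0,0.06,0.096,0,0,0,0],[0,0.08,0.096,0,0,0,0],[0,0.1,0.096,0,0,0,0],[0,0.12,0.096,0,0,0,0],[0,0.14,0.096,0,0,0,0],[0,0.16,0.096,0,0,0,0]]], clamp_n=30)

```text
time: 6.95
eef_pos: [0.5669, -0.2233, 0.1295]
tcp_rot: [0.892, 0.453, -0.0, -0.0]
contact_force: [0.6, 0.2, 0.3]
opening: -0.0
finger_force: 0.0
```

Call:
shift_gripper(deltas=[[[0,0.02,0,0,0,0,0],[0,0.02,0,0,0,0,0],[0,0.02,-0.08,0,0,0,0],[0,0,-0.16,0,0,0,0],[0,-0.1,-0.26,0,0,0,0],[0,-0.2,-0.26,0,0,0,0],[0,-0.2,-0.26,0,0,0,0],[0,-0.2,-0.26,0,0,0,0]]])

```text
time: 7.95
eef_pos: [0.4858, -0.164, 0.2597]
tcp_rot: [0.892, 0.453, 0.0, 0.0]
contact_force: [0.3, -0.3, -1.1]
opening: 0.0
finger_force: 0.0
```

```bash
python3 - <<'E'
from h import *
c=cam.read_camera("side");cv2.imwrite("pics/s4.png",cv2.resize(c["pixels"][90:240,250:450,::-1],(800,600),interpolation=cv2.INTER_CUBIC))
E
```

```text
(no output)
```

View pics/s4.png

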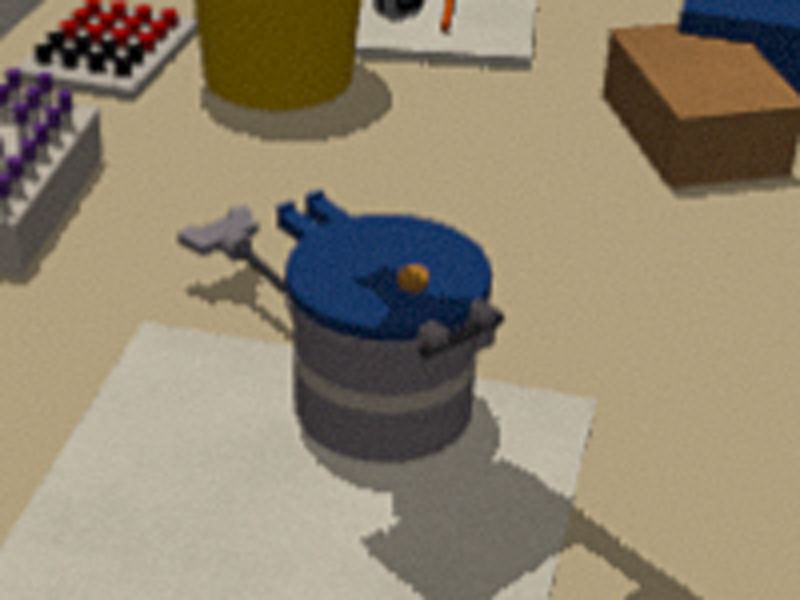

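The bolt is out of the lug, with its wing at about px (305,147). I'll wait a little and check that it's fully down and still.

Call:
shift_gripper(deltas=[[[0,0,0,0,0,0,0],[0,0,0,0,0,0,0],[0,0,0,0,0,0,0],[0,0,0,0,0,0,0],[0,0,0,0,0,0,0],[0,0,0,0,0,0,0],[0,0,0,0,0,0,0],[0,0,0,0,0,0,0]]])

```text
time: 9.0
eef_pos: [0.4857, -0.1639, 0.2595]
tcp_rot: [0.892, 0.453, 0.0, 0.0]
contact_force: [0.5, 0.1, -0.2]
opening: 0.001
finger_force: 0.0
```

```bash
python3 - <<'E'
from h import *
c=cam.read_camera("side");cv2.imwrite("pics/s5.png",cv2.resize(c["pixels"][90:240,250:450,::-1],(800,600),interpolation=cv2.INTER_CUBIC))
for a in(1.0,1.2,1.35,1.5):
    P=[.543+.103*np.sin(a)*.819,-.206-.103*np.sin(a)*.574,.03+.103*np.cos(a)]
    print(a,(proj(c,[P])[0]-[250,90])*4)
E
```

```text
1.0 [233.56651905 177.55466324]
1.2 [226.4475313  196.04163668]
1.35 [223.37281079 212.44014792]
1.5 [222.23530501 230.57761927]
```

View pics/s5.png

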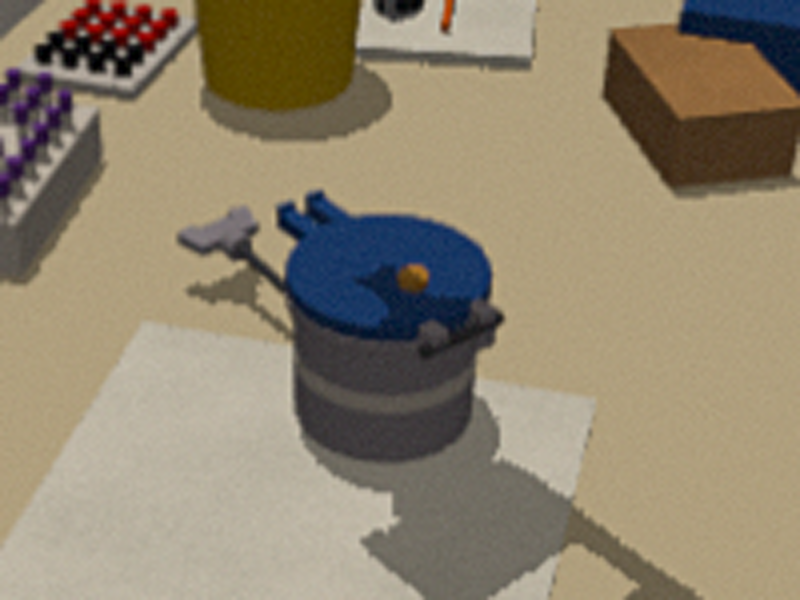

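The picture hasn't changed, so the bolt is at rest. The wing centre is at crop (220,231), which matches the 1.5 rad prediction of (222,231). Nothing touches the robot, so I'm handing in.

```bash
python3 -c "
from plant import ctrl, cam, workorder
print(workorder.sign_off())"
```

```text
the job is handed in; nothing more can be done
None
```

The blue canister's wing nut is loosened to about its stop, its bolt is swung out and lies at rest at about 1.5 rad, the robot never went near the red canister, and the job is handed in at about 9 s; the hand-in returned no verdict.

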